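# Unclip and uncover the parts crate

## Task

Open the parts crate on its sloping stand: flip both sprung clips outward off the lid's edges until they spring fully open, then lift the lid off by its handle. Lay the lid down flat, handle up, in the middle of whichever of the two black mats is free, and leave the red magnet that occupies the other mat, the tape measure, the blue tin and the mug where they are.

Things in the scene. Friction and masses are not known exactly. Their poses are not given: they have to be found in the camera images.
- crate: Blue steel crate, 120 (x) x 146 (y) x 75 mm high, on a bolted-down stand that tilts it 28 degrees: its front (-x) is low, its mouth looks up and towards the robot. Origin: on the table under the crate; z vertical, x level and pointing uphill, away from the robot (yaw varies), y to the left clip. The seated lid's origin is at x -35, z +111 mm of this.
- lid: Loose grey lid, 126 (x) x 150 (y) x 5 mm plate, about 250 g, with a 10 mm skirt below that sits in the crate's mouth with 2 mm play each side: lift it along its own z. Origin: centre of the plate's underside; z out through the handle, y to the left clip, x uphill. On the crate it leans 28 degrees. Lying on a mat its origin is 14 mm above the table.
- lid_handle (a point): Centre of the black handle bar, 33 mm above the lid's origin along its z. Bar: 56 mm long along the lid's y, 14 mm thick along x, 16 mm high, flat sides, 20 mm free beneath; posts (10 mm) at its ends, so grip its middle across x. On the crate its flat sides lean 28 degrees with the lid, and so must the tool.
- clip_left (a joint): Left bale clip (lid's +y edge), rad: 0 closed, 1.15 fully open (stop); swings outward and down. Hinge pin along the lid's x, 79 mm from the lid's centre in y, 35 mm below the lid's origin along its z. Over-centre spring: about 0.3 N m holds it closed; past about 0.42 rad it springs fully open by itself and stays.
- clip_right (a joint): Right bale clip (-y edge of the lid), mirror image of the left one; same values.
- clip_left_tab (a point): Centre of the left clip's upright steel tab (red outer pad), 60 mm from the pin; closed: 79 mm out in y, 25 mm above the lid's origin in its z. Tab 40 mm wide along x, 3 to 7 thick, ends 30 mm above the lid's top. Its tongue reaches 12 mm inward over the lid's edge, 5 mm above the top. 49 mm of lid lies free between handle end and tab: push it out from there.
- clip_right_tab (a point): The same point on the right clip's tab.
- mat_far: Black ribbed rubber mat with two yellow edge lines, 150 (x) x 180 (y) x 4 mm, fixed; the one farther from the robot. Origin: centre of its underside on the table, z up.
- mat_near: The same kind of mat, nearer to the robot. One of the two mats has the red magnet on it at the start, the other is free; which one varies.
- magnet_square: Loose red and grey welding magnet, 80 x 118 x 18 mm, lying flat within about 1 cm of the centre of the occupied mat. Origin: centre of its underside.
- tape_measure: Loose yellow tape measure, 70 x 73 x 36 mm, standing left of the mats, bystander. Origin: centre of its underside.
- blue_tin: Loose blue tin with a black lid, 72 mm across, 61 mm high, bystander. Origin: centre of its underside.
- mug: Loose white spotted mug, 82 x 114 x 91 mm, bystander. Origin: centre of its underside.

How it is judged:
By the outcome, as a careful person would: the job done as asked, in the order asked, and still so for the second after the job is handed in, with the robot touching nothing.
It also fails if it takes over 59 s, if anything falls off the work surface, if the arm or the gripper's body presses on something with over 40 N, if the wrist force passes 120 N, or if a joint passes its speed limit or range.

## Robot

A 7-joint arm with a two-finger parallel gripper is mounted at the origin on a cart in front of the work surface, level with it; the furniture and walls round the work are solid. World frame = base frame: x ahead of the robot, y to its left, z up, the work surface at z = 0. Lengths are in m, angles in rad, forces in N, time in s.
With the tool pointing down it reaches from about 0.35 to 0.9 m from the base axis. Payload 19.9 kg.
Tool frame: the origin (TCP) lies at the very end of the fingers, on their centre line; the grasp point (between the pads) lies 19 mm behind it; z points along the fingers, y is the line along which they close (so a half turn about z gives the same grasp; the last joint's range is limited). The gripper opens to 85 mm and grips with 20 to 120 N. Pads are 22 mm wide; open, the fingers measure 114 mm over their backs; the gripper's body (76 mm by 85 mm) begins 54 mm behind the grasp point. The pads swing forward as they close: fully open they stand 13 mm farther back than shut.
Start: joints at [1.226, 0.417, -0.01, 1.614, 0.005, 1.111, -0.053], TCP at [0.187, -0.596, 0.231] pointing down, gripper open.
Joint ranges: [-2.81, 2.81], [-0.39, 2.02], [-1.27, 1.25], [0.06, 2.57], [-1.19, 4.33], [0.19, 2], [-2.82, 2.82]. Speed limits (rad/s): [1.89, 1.89, 2.39, 2.39, 3.01, 3.01, 3.01].

## Interface

Orientations are given as a unit quaternion [x, y, z, w].
In Python, from bench import arm, imaging, workorder gives the robot as it stands (arm), with the cameras (imaging) and the job (workorder).
- The arm moves only by the shell command python3 nudge.py [FORCE], which reads ROWS from standard input. ROWS is a JSON list of rows, 1 to 8 of them, each written [opening, [dx, dy, dz], [rx, ry, rz]]: the finger opening in m, then dx, dy, dz in shares of 0.2 m (1.0 is 0.2 m), then a rotation vector rx, ry, rz in fractions of the full range, 1 being 2 pi rad; each row shifts and turns the commanded pose from where the row before left it, along the tool's axes as they then stand; what a row does not reach is not made up. A row lasts 1/8 s, in which the tool goes at most 0.0625 m and 0.188 rad, less where a joint would pass 70% of its speed; a pose out of reach is approached as far as the arm can. The fingers move at their own pace and stop on an object; FORCE is the grip in N (left out, the last holds). Time passes only in rows, so rows that do not move let the fingers close. It prints the time, the measured TCP pose, the force, the opening and the grip force at its end. A shift or turn number past 1, either way, is cut back to 1. Input that does not fit is refused with a message, and nothing moves.
- arm.get_state(): the state, without advancing time (a new reading comes with each control period).
- imaging.camera(name): name is "side" or "top"; returns a dict with "image" (480x640x3 uint8, red, green, blue), "range_z" (480x640 float32, m along the optical axis (not along the pixel's ray), 0 where there is no reading), "K" (3x3 intrinsics, pixels), "k1" (the pictures are not rectified: a ray, as slopes to the right and down, at radius r is drawn at 1 + k1 r^2 times it, then the intrinsics apply), "eye" and "rotation" of the camera in the world. Camera axes: x right, y down, z forward; pixel columns grow to the right and rows downward; lengths in m; the calibration is good to about 2 mm. A picture is of the moment at which its call begins.
- workorder.hand_in(): hands the job in; it is judged then, once.
The state is a dict: "time": time; "qpos": joint angles; "qd": joint speeds; "tau": joint torques, N m; "position": TCP position; "eef_rot": TCP orientation; "force": force on the tool from outside, world axes, zero at the start; "torque": the same for the moment, N m; "gripper_width": finger opening in m; "finger_force": force on a finger pad.
Only numpy, scipy, OpenCV 4.12 (cv2) and the standard library are available. Lean on these libraries where they do the work, as an engineer would, in place of code of your own. Each camera call takes 0.05 s, during which the arm holds its last target. There are 200 camera calls.

## Working session

There is one attempt and no reset: what is moved stays moved. The work goes in short steps, Python scripts to look and compute and a shell command to move; the robot and the scene stay as the last step left them, time stands still between calls to the robot, and variables do not carry over. Pictures are saved under pics/ and viewed, at most 10 in all, crops included, and the job is handed in when it is done.

```bash
ls; mkdir -p pics
python3 - <<'E'
from bench import arm, imaging, workorder
import cv2,numpy as np
for n in ("side","top"):
    c=imaging.camera(n); cv2.imwrite(f"pics/{n}0.png",c["image"][:,:,::-1]); np.savez(f"{n}0.npz",**c)
    print(n,c["K"].tolist(),c["k1"],c["eye"],c["rotation"].tolist())
s=arm.get_state();print(s["position"],s["eef_rot"],s["gripper_width"],s["time"],s["force"])
E
```

```text
bench.py
nudge.py
pics
side [[507.9000424049653, 0.0, 314.0403848469066], [0.0, 507.9000424049653, 245.02039596047348], [0.0, 0.0, 1.0]] -0.010012359820640342 [0.19386517 0.94810363 0.54440053] [-0.2503559911620336, 0.8228363182222445, -0.4915405664268346, 0.13656552515376483]
top [[501.64778624589525, 0.0, 316.25699715891994], [0.0, 501.64778624589525, 247.13070109169246], [0.0, 0.0, 1.0]] -0.057987033199721455 [0.53380749 0.29082892 1.27803439] [0.7069210859857674, -0.7068361646205251, 0.02470733154639624, -0.005895959727285995]
[ 0.18684808 -0.59607067  0.23069603] [ 9.88484627e-01  1.51320202e-01 -1.38688316e-04 -5.65321759e-04] 0.08524072004821458 0.1 [ 0.22491651  0.57628741 -0.26519146]
```

View pics/top0.png

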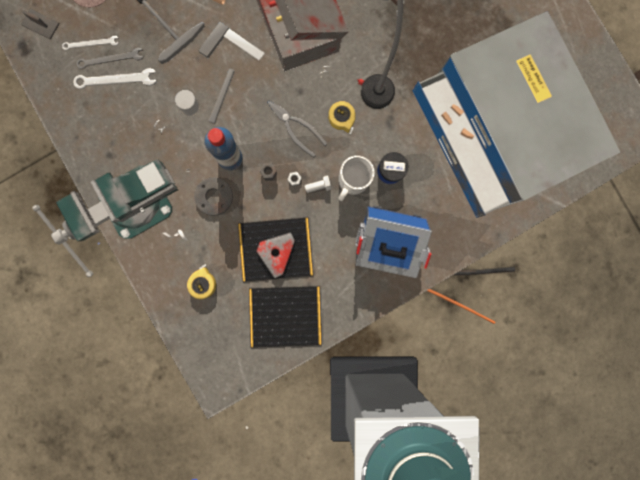

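View pics/side0.png

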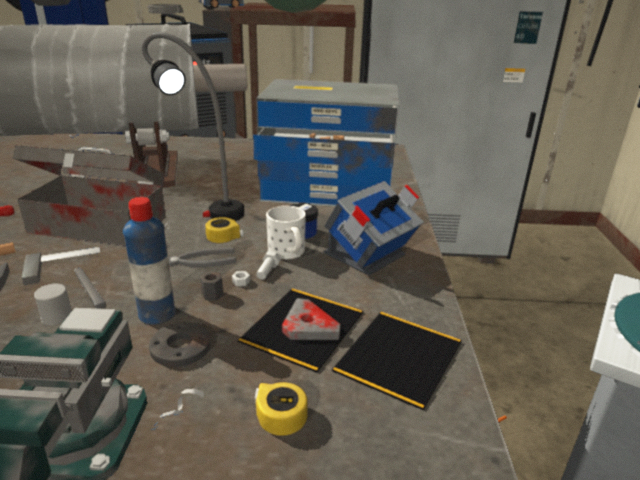

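The near mat, around top (285,317), is free, and the magnet is at (276,253) on the far mat. The handle is at (393,250), with red clip pads at (360,245) and (429,258). In the side view the handle is at (385,205) and the pads at (359,217) and (410,193).

```bash
cat > h.py <<'E'
import numpy as np,cv2
from scipy.spatial.transform import Rotation as R
def cloud(c):
    K=c["K"];k1=float(c["k1"]);v,u=np.mgrid[0:480,0:640]
    d=np.stack([(u-K[0,2])/K[0,0],(v-K[1,2])/K[1,1]],-1);s=d.copy()
    for _ in range(8): s=d/(1+k1*(s**2).sum(-1,keepdims=True))
    z=c["range_z"];P=np.concatenate([s*z[...,None],z[...,None]],-1)
    W=P@R.from_quat(c["rotation"]).as_matrix().T+c["eye"];W[z==0]=np.nan
    return W
E
python3 - <<'E'
from h import *
C={n:dict(np.load(n+"0.npz")) for n in("top","side")}
W={n:cloud(C[n]) for n in C}
np.set_printoptions(precision=4,suppress=True)
for n,pts in {"top":[(285,317),(276,253),(393,250),(360,245),(429,258),(375,232),(420,245),(400,264)],"side":[(400,358),(310,320),(385,205),(359,217),(410,193)]}.items():
    for u,v in pts: print(n,u,v,W[n][v,u])
# crops enlarged
t=C["top"]["image"][200:290,340:450,::-1];s=C["side"]["image"][165:275,310:430,::-1]
f=lambda a:cv2.resize(a,(400,400*a.shape[0]//a.shape[1]),interpolation=cv2.INTER_CUBIC)
a,b=f(t),f(s);o=np.zeros((max(len(a),len(b)),800,3),np.uint8);o[:len(a),:400]=a;o[:len(b),400:]=b
cv2.imwrite("pics/crop.png",o)
E
```

```text
top 285 317 [0.4119 0.3361 0.0006]
top 276 253 [0.5739 0.3588 0.0086]
top 393 250 [0.5776 0.0809 0.1162]
top 360 245 [0.5878 0.1614 0.1451]
top 429 258 [0.5582 0.004  0.1466]
top 375 232 [0.6187 0.1246 0.1282]
top 420 245 [0.5887 0.0201 0.1282]
top 400 264 [0.5451 0.0623 0.1036]
side 400 358 [0.4087 0.3484 0.0048]
side 310 320 [0.5771 0.3524 0.0095]
side 385 205 [0.5652 0.1103 0.1418]
side 359 217 [0.5921 0.1648 0.1296]
side 410 193 [0.5551 0.0118 0.136 ]
```

View pics/crop.png

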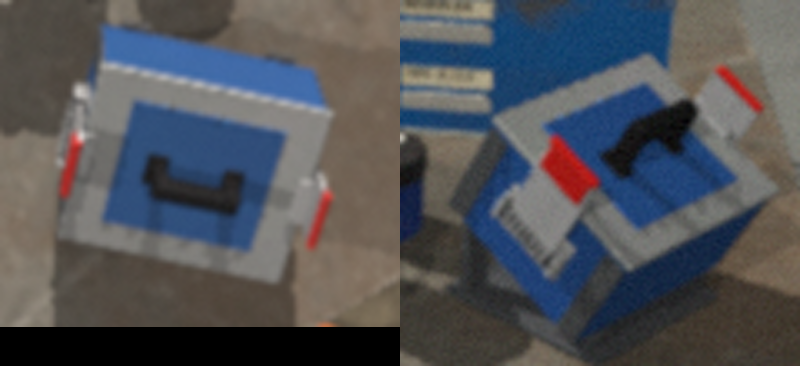

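The crops show the lid's four corners clearly in both views, with the handle bar along the lid's y and the tabs upright. I'll fit the lid pose to the corners, then find the mat.

```bash
cat >> h.py <<'E'
def proj(c,X):
    p=(np.atleast_2d(X)-c["eye"])@R.from_quat(c["rotation"]).as_matrix()
    s=p[:,:2]/p[:,2:];s=s*(1+float(c["k1"])*(s**2).sum(1,keepdims=True))
    return s*[c["K"][0,0],c["K"][1,1]]+[c["K"][0,2],c["K"][1,2]]
def ontoz(c,uv,z):
    K=c["K"];k1=float(c["k1"]);d=(np.asarray(uv,float)-[K[0,2],K[1,2]])/[K[0,0],K[1,1]];s=d
    for _ in range(8): s=d/(1+k1*(s**2).sum(-1,keepdims=True))
    r=np.c_[s,np.ones(len(s))]@R.from_quat(c["rotation"]).as_matrix().T
    return c["eye"]+r*((z-c["eye"][2])/r[:,2:])
E
python3 - <<'E'
from h import *
from scipy.optimize import least_squares
np.set_printoptions(precision=4,suppress=True)
C={n:dict(np.load(n+"0.npz")) for n in("top","side")}
W={n:cloud(C[n]) for n in C}
L=np.array([[63,75,5],[63,-75,5],[-63,-75,5],[-63,75,5]])/1e3
T=np.array([[103,65],[332,112],[282,283],[58,238]])/3.636+[340,200]
S=(np.array([[495,120],[655,55],[775,188],[632,268]])-[400,0])/3.333+[310,165]
def rot(p): return R.from_euler("ZY",[p[3],p[4]])
def P(p,X): return rot(p).apply(X)+p[:3]
def f(p,which="ts",tilt=None):
    p=np.array(p);o=[]
    if "t" in which:o.append((proj(C["top"],P(p,L))-T).ravel())
    if "s" in which:o.append((proj(C["side"],P(p,L))-S).ravel())
    o.append([(p[4]+np.radians(28))*200]);return np.concatenate(o)
for w in("ts","t","s"):
    r=least_squares(f,[.57,.08,.12,-.2,-.49],args=(w,));print(w,r.x,np.degrees(r.x[3:]),r.fun.round(1))
    if w=="ts":p=r.x
# range check: plane residual of lid points
for n in W:
    q=W[n].reshape(-1,3);l=rot(p).inv().apply(np.nan_to_num(q)-p[:3])
    m=(abs(l[:,0])<.055)&(abs(l[:,1])<.06)&(abs(l[:,2]-.005)<.012)&((abs(l[:,1])>.035)|(abs(l[:,0])>.03))
    print(n,m.sum(),"z",np.median(l[m,2]), np.linalg.lstsq(np.c_[l[m,:2],np.ones(m.sum())],l[m,2],rcond=None)[0])
    m=(abs(l[:,0])<.03)&(abs(l[:,1])<.04)&(l[:,2]>.025)&(l[:,2]<.06);print(" handle",m.sum(),np.median(l[m],0),np.percentile(l[m],[5,95],0))
    for sg in(1,-1):
        m=(abs(l[:,0])<.04)&(sg*l[:,1]>.065)&(sg*l[:,1]<.1)&(l[:,2]>.015)&(l[:,2]<.06);print(" tab",sg,m.sum(),np.median(l[m],0))
    # mats: dark/yellow
    h=cv2.cvtColor(C[n]["image"],cv2.COLOR_RGB2HSV);y=cv2.inRange(h,(15,120,90),(35,255,255))
    nn,lab,st,ce=cv2.connectedComponentsWithStats(y)
    for i in range(1,nn):
        if st[i,4]>40:
            vv,uu=np.nonzero(lab==i);X=ontoz(C[n],np.c_[uu,vv],.004);b=cv2.minAreaRect(X[:,:2].astype(np.float32)*1000)
            print(" yel",st[i],b)
E
```

```text
ts [ 0.5845  0.0793  0.1073 -0.2013 -0.489 ] [-11.5325 -28.0167] [-0.2 -0.7  0.6 -0.4 -0.7 -0.3 -0.1 -0.3 -0.1 -0.9 -1.6 -0.3  2.3  1.
  0.7  0.6 -0.1]
t [ 0.5837  0.078   0.1014 -0.196  -0.4887] [-11.2299 -27.9978] [-0.2  0.   0.4 -0.1 -0.5 -0.1  0.3  0.2  0. ]
s [ 0.5959  0.0559  0.0955 -0.2147 -0.4888] [-12.2994 -28.0084] [ 0.6 -0.9 -1.4  0.5  1.   0.9 -0.3 -0.5 -0. ]
top 1507 z 0.010538056897740318 [ 0.0007 -0.0073  0.0106]
 handle 188 [0.005  0.0034 0.0442] [[-0.0038 -0.0233  0.0307]
 [ 0.0084  0.0277  0.0481]]
 tab 1 69 [0.0043 0.0817 0.0379]
 tab -1 104 [ 0.0015 -0.0743  0.0316]
 yel [517  55  34  47 709] ((1039.7706298828125, -321.6394348144531), (125.09762573242188, 43.02994155883789), 25.25278091430664)
 yel [329 101  26  31 407] ((930.9957885742188, 191.91293334960938), (68.7099609375, 73.65060424804688), 71.69213104248047)
 yel [305 218   8  58 192] ((590.8074340820312, 276.1257019042969), (146.06607055664062, 8.569578170776367), 5.0555419921875)
 yel [238 223   8  59 177] ((576.65576171875, 446.9139709472656), (147.7561798095703, 8.39725112915039), 5.044713497161865)
 ye
[... 936 characters left out ...]
(78.96820068359375, 131.73756408691406), 43.776241302490234)
 yel [291 288  71  25 217] ((592.6019287109375, 278.3778381347656), (145.1298828125, 9.079556465148926), 5.12182092666626)
 yel [380 311  81  31 257] ((417.6826477050781, 252.8367919921875), (146.14356994628906, 8.66477108001709), 1.8677178621292114)
 yel [239 338  79  32 278] ((576.6011352539062, 448.8912353515625), (145.53787231445312, 8.29802417755127), 5.186975479125977)
 yel [333 367  91  41 386] ((411.81072998046875, 424.15313720703125), (146.3563995361328, 8.188285827636719), 1.8901875019073486)
 yel [ 255  382   53   54 1788] ((504.21612548828125, 536.1515502929688), (73.22606658935547, 97.55005645751953), 34.2115364074707)
```

```bash
cat > fit.py <<'E'
from h import *
from scipy.optimize import least_squares
np.set_printoptions(precision=4,suppress=True)
C={n:dict(np.load(n+"0.npz")) for n in("top","side")}
L=np.array([[63,75,5],[63,-75,5],[-63,-75,5],[-63,75,5]])/1e3
T=np.array([[103,65],[332,112],[282,283],[58,238]])/3.636+[340,200]
S=(np.array([[495,120],[655,55],[775,188],[632,268]])-[400,0])/3.333+[310,165]
o=.5 # resize half-pixel is below the marking error
def rot(p): return R.from_euler("ZY",[p[3],-np.radians(28)])
def f(p,w): 
    X=rot(p).apply(L)+p[:3]
    return np.concatenate([(proj(C["top"],X)-T)[:3].ravel()*("t" in w),(proj(C["side"],X)-S).ravel()*("s" in w),[(p[2]-.111)*1000]])
for w in("ts","t","s"):
    r=least_squares(f,[.57,.08,.12,-.2],args=(w,),loss="soft_l1");print(w,r.x,r.fun.round(1))
    if w=="ts":p=r.x
# overlay
im=C["side"]["image"][:,:,::-1].copy();im2=C["top"]["image"][:,:,::-1].copy()
M=np.vstack([L,[[0,.028,.033],[0,-.028,.033],[.02,.079,.035],[-.02,.079,.035],[.02,-.079,.035],[-.02,-.079,.035]]])
out=[]
for n,(u0,v0) in {"top":(340,200),"side":(315,165)}.items():
    uv=proj(C[n],rot(p).apply(M)+p[:3]);a=cv2.resize(np.ascontiguousarray(C[n]["image"][v0:v0+100,u0:u0+110,::-1]),None,fx=3.6,fy=3.6,interpolation=cv2.INTER_CUBIC)
    for q in uv: cv2.circle(a,tuple(int(k) for k in ((q-[u0,v0]+.5)*3.6)),3,(0,255,0),-1)
    out.append(a)
cv2.imwrite("pics/ov.png",np.hstack(out))
E
python3 fit.py
```

```text
ts [ 0.5837  0.0807  0.1099 -0.2046] [-0.6 -0.6  0.4 -0.  -1.1  0.2 -0.1 -1.9 -1.3 -1.1  2.6  0.3  0.7 -0.2
 -1.1]
t [ 0.5829  0.0797  0.111  -0.1922] [-0.4  0.   0.7 -0.2 -0.2  0.2  0.  -0.  -0.  -0.   0.  -0.   0.  -0.
 -0. ]
s [ 0.5823  0.0845  0.1108 -0.2112] [-0.  -0.  -0.   0.  -0.   0.  -0.5 -1.6 -1.1 -0.8  2.7  0.9  0.2  0.4
 -0.2]
```

View pics/ov.png

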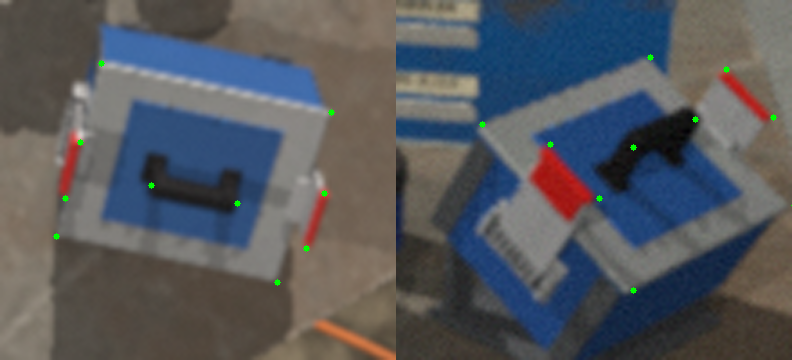

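```bash
cat > go.py <<'E'
import sys
from h import *
from bench import arm, imaging, workorder
np.set_printoptions(precision=4,suppress=True)
O=np.array([.583,.0815,.111]);RL=R.from_euler("ZY",[-.2,-np.radians(28)])
FL=R.from_matrix([[0,1,0],[1,0,0],[0,0,-1]]) # tool axes in lid axes
def plan(p,Rt,N):
    s=arm.get_state();R0=R.from_quat(s["eef_rot"]);r=(R0.inv()*Rt).as_rotvec()/N;d=R0.inv().apply(p-s["position"])
    k=R.from_rotvec(r).as_matrix();A=sum(np.linalg.matrix_power(k,i) for i in range(N));d=np.linalg.solve(A,d)
    print("t",s["time"],"w",s["gripper_width"],"force",s["force"],"N",N,"row d",d,"r",r,"|d|",np.linalg.norm(d),"|r|",np.linalg.norm(r))
    q=s["position"].copy();Rk=R0;P=[]
    for i in range(N): q=q+Rk.apply(d);Rk=Rk*R.from_rotvec(r);P.append(q)
    if N>3:print(np.array(P)[::3])
def lid(x,y,z,N=1): plan(O+RL.apply([x,y,z]),RL*FL,N)
def here():
    s=arm.get_state();l=RL.inv().apply(s["position"]-O);print("TCP in lid mm",l*1e3,"rot err",((RL*FL).inv()*R.from_quat(s["eef_rot"])).as_rotvec(),"F lid",RL.inv().apply(s["force"]))
E
python3 -c "
from go import *
here();lid(0,-.052,.08,8);lid(0,-.052,.08,16)"
```

```text
TCP in lid mm [-167.7594 -742.7676  224.7634] rot err [ 0.4422 -0.26    1.045 ] F lid [-0.031   0.6095 -0.2839]
t 0.1 w 0.08524072004821458 force [ 0.2249  0.5763 -0.2652] N 8 row d [ 0.0899 -0.0295  0.004 ] r [-0.0553  0.0325 -0.1306] |d| 0.0946964496575156 |r| 0.14551516821422944
[[ 0.2638 -0.541   0.2267]
 [ 0.4442 -0.3238  0.2171]
 [ 0.5302 -0.0556  0.195 ]]
t 0.1 w 0.08524072004821458 force [ 0.2249  0.5763 -0.2652] N 16 row d [ 0.0454 -0.0133  0.0022] r [-0.0276  0.0163 -0.0653] |d| 0.047372696331334896 |r| 0.07275758410711472
[[ 0.2262 -0.5698  0.2285]
 [ 0.3331 -0.4766  0.2236]
 [ 0.4201 -0.3646  0.219 ]
 [ 0.4842 -0.2381  0.2121]
 [ 0.523  -0.1021  0.2004]
 [ 0.5359  0.038   0.1816]]
```

The rows are not in the units I measure in: shifts go in shares of 0.2 m and turns go in shares of 2 pi rad. I convert before sending: 0.045 m / 0.2 = 0.225, -0.013 m / 0.2 = -0.065, -0.065 rad / 6.2832 = -0.0103.

```bash
echo '[[0, [0.225, -0.065, 0.005], [-0.0045, 0.0025, -0.0103]], [0, [0.225, -0.065, 0.005], [-0.0045, 0.0025, -0.0103]], [0, [0.225, -0.065, 0.005], [-0.0045, 0.0025, -0.0103]], [0, [0.225, -0.065, 0.005], [-0.0045, 0.0025, -0.0103]], [0, [0.225, -0.065, 0.005], [-0.0045, 0.0025, -0.0103]], [0, [0.225, -0.065, 0.005], [-0.0045, 0.0025, -0.0103]], [0, [0.225, -0.065, 0.005], [-0.0045, 0.0025, -0.0103]], [0, [0.225, -0.065, 0.005], [-0.0045, 0.0025, -0.0103]]]' | python3 nudge.py 60
python3 -c "
from go import *
here();lid(0,-.052,.08,8)"
```

```text
time: 1.1
position: [0.4429, -0.3261, 0.2263]
eef_rot: [0.908, 0.399, 0.079, 0.1]
force: [1.7, -0.5, 0.2]
gripper_width: -0.0005
finger_force: 0.0
TCP in lid mm [   4.4086 -427.3362  128.2957] rot err [ 0.2179 -0.1337  0.5216] F lid [ 1.6475 -0.1758 -0.5988]
t 1.1 w -0.0004616356076576104 force [ 1.6662 -0.5172  0.2447] N 8 row d [ 0.0457 -0.0137  0.0032] r [-0.0272  0.0167 -0.0652] |d| 0.04781075865359328 |r| 0.07261133161294231
[[ 0.4644 -0.2836  0.2229]
 [ 0.5123 -0.1492  0.2095]
 [ 0.5343 -0.0091  0.1899]]
```

To row units: 0.046 m / 0.2 = 0.23, -0.014 m / 0.2 = -0.07, -0.065 rad / 6.2832 = -0.0103.

```bash
echo '[[0, [0.23, -0.07, 0.015], [-0.0043, 0.0027, -0.0103]], [0, [0.23, -0.07, 0.015], [-0.0043, 0.0027, -0.0103]], [0, [0.23, -0.07, 0.015], [-0.0043, 0.0027, -0.0103]], [0, [0.23, -0.07, 0.015], [-0.0043, 0.0027, -0.0103]], [0, [0.23, -0.07, 0.015], [-0.0043, 0.0027, -0.0103]], [0, [0.23, -0.07, 0.015], [-0.0043, 0.0027, -0.0103]], [0, [0.23, -0.07, 0.015], [-0.0043, 0.0027, -0.0103]], [0, [0, 0, 0], [0, 0, 0]]]' | python3 nudge.py
python3 -c "
from go import *
here();lid(0,-.052,.08,1);lid(0,-.052,.08,2)"
```

```text
time: 2.1
position: [0.5331, -0.0042, 0.1905]
eef_rot: [0.774, 0.591, 0.145, 0.175]
force: [0.8, -1.0, -0.8]
gripper_width: 0.0
finger_force: 0.0
TCP in lid mm [  9.1751 -93.8595  85.1463] rot err [ 0.0297 -0.0123  0.0634] F lid [ 0.4875 -0.836  -1.1496]
t 2.1 w 3.1867276944084376e-05 force [ 0.7847 -1.012  -0.7862] N 1 row d [ 0.0413 -0.0117  0.0049] r [-0.0297  0.0123 -0.0634] |d| 0.043161107832628005 |r| 0.07111591317661807
t 2.1 w 3.1867276944084376e-05 force [ 0.7847 -1.012  -0.7862] N 2 row d [ 0.0207 -0.0055  0.0025] r [-0.0148  0.0062 -0.0317] |d| 0.021582941036769433 |r| 0.035557956588309035
```

To row units: 0.0207 m / 0.2 = 0.1035, -0.0055 m / 0.2 = -0.0275, -0.032 rad / 6.2832 = -0.0051.

```bash
echo '[[0, [0.1035, -0.0275, 0.0125], [-0.0024, 0.001, -0.0051]], [0, [0.1035, -0.0275, 0.0125], [-0.0024, 0.001, -0.0051]], [0, [0, 0, 0], [0, 0, 0]]]' | python3 nudge.py
python3 - <<'E'
from go import *
here();out=[]
for n,(u0,v0) in {"top":(340,180),"side":(315,140)}.items():
    c=imaging.camera(n);out.append(cv2.resize(np.ascontiguousarray(c["image"][v0:v0+120,u0:u0+110,::-1]),None,fx=3.6,fy=3.6,interpolation=cv2.INTER_CUBIC))
cv2.imwrite("pics/a.png",np.hstack(out))
E
```

```text
time: 2.48
position: [0.5363, 0.0349, 0.1819]
eef_rot: [0.753, 0.612, 0.152, 0.188]
force: [0.2, -1.1, 0.3]
gripper_width: 0.0002
finger_force: 0.0
TCP in lid mm [  1.0827 -54.9079  79.7424] rot err [-0.0001 -0.003   0.0038] F lid [ 0.4973 -1.0211  0.0812]
```

View pics/a.png

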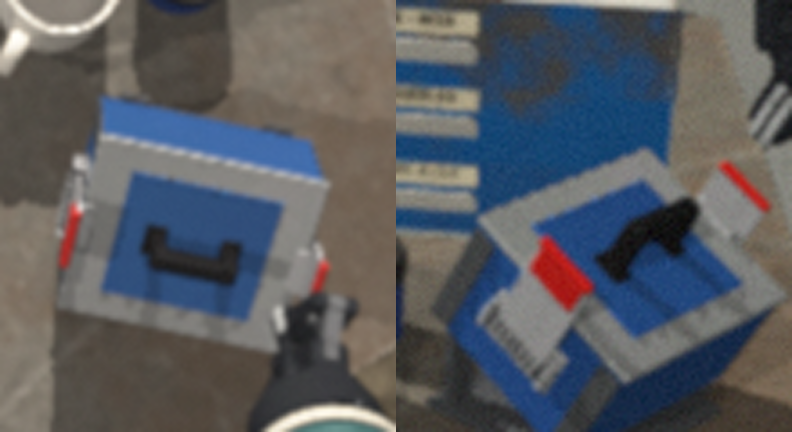

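Run:
```python
from go import *
s=arm.get_state();C={n:dict(np.load(n+"0.npz")) for n in("top","side")}
for n,o in {"top":(340,180),"side":(315,140)}.items():
    print(n,(proj(C[n],s["position"])-o)*3.6+([0,0] if n=="top" else [396,0]))
lid(0,-.052,.02,3)
```

```text
top [[287.5266 315.0276]]
side [[762.4522 133.5603]]
t 2.575 w -0.00016193716496859482 force [ 0.3155 -0.9089 -0.1976] N 3 row d [ 0.0015 -0.0006  0.0199] r [ 0.0001  0.0014 -0.002 ] |d| 0.019994871054538996 |r| 0.0024413009968088832
```

The prediction matches the fingertip in the side view (757,140), and the top view is consistent. Next: descend between handle and right tab.

To row units: 0.02 m / 0.2 = 0.1, 0.018 m / 0.2 = 0.09.

```bash
echo '[[0, [0.01, -0.005, 0.1], [0, 0, 0]], [0, [0.01, 0, 0.1], [0, 0, 0]], [0, [0.005, 0, 0.09], [0, 0, 0]], [0, [0, 0, 0], [0, 0, 0]]]' | python3 nudge.py
python3 -c "
from go import *
here()"
```

```text
time: 3.08
position: [0.5632, 0.0326, 0.1298]
eef_rot: [0.754, 0.611, 0.152, 0.188]
force: [0.7, -0.5, -0.1]
gripper_width: 0.0003
finger_force: 0.0
TCP in lid mm [  0.2874 -51.8072  21.1133] rot err [ 0.0009 -0.0048  0.0064] F lid [ 0.6248 -0.3657 -0.4662]
```

Free. Push outward (tool -x), from y=-52 to about -102.

```bash
echo '[[0, [-0.05, 0, 0], [0, 0, 0]], [0, [-0.05, 0, 0], [0, 0, 0]], [0, [-0.04, 0, 0], [0, 0, 0]]]' | python3 nudge.py; python3 -c "
from go import *
here()"
echo '[[0, [-0.04, 0, 0], [0, 0, 0]], [0, [-0.04, 0, 0], [0, 0, 0]], [0, [-0.04, 0, 0], [0, 0, 0]], [0, [0, 0, 0], [0, 0, 0]]]' | python3 nudge.py;  python3 -c "
from go import *
here()"
```

```text
time: 3.45
position: [0.5576, 0.0056, 0.1312]
eef_rot: [0.753, 0.612, 0.153, 0.189]
force: [1.7, 2.7, -2.3]
gripper_width: -0.0005
finger_force: 1.4
TCP in lid mm [  0.8357 -79.4263  22.4095] rot err [-0.0018 -0.0032  0.0055] F lid [-0.1114  3.0254 -2.5628]
time: 3.95
position: [0.5526, -0.0179, 0.1306]
eef_rot: [0.753, 0.611, 0.152, 0.188]
force: [-0.8, 0.8, 0.4]
gripper_width: -0.0003
finger_force: 0.0
TCP in lid mm [   0.3608 -103.4885   22.0012] rot err [-0.0008 -0.0042  0.006 ] F lid [-0.6548  0.6385  0.776 ]
```

To row units: 0.05 m / 0.2 = 0.25, -0.045 m / 0.2 = -0.225.

```bash
echo '[[0, [0, 0, -0.225], [0, 0, 0]], [0, [0.25, 0, 0], [0, 0, 0]], [0, [0.25, 0, 0], [0, 0, 0]], [0, [0.25, 0, 0], [0, 0, 0]], [0, [0.03, 0, 0], [0, 0, 0]], [0, [0, 0, 0], [0, 0, 0]]]' | python3 nudge.py
python3 - <<'E'
from go import *
here();lid(0,.052,.02,1)
c=imaging.camera("side");cv2.imwrite("pics/b.png",cv2.resize(np.ascontiguousarray(c["image"][140:260,315:425,::-1]),None,fx=3.6,fy=3.6,interpolation=cv2.INTER_CUBIC))
E
```

```text
time: 4.7
position: [0.5638, 0.1402, 0.1699]
eef_rot: [0.753, 0.612, 0.152, 0.188]
force: [-0.9, -1.2, -0.1]
gripper_width: -0.0002
finger_force: 0.0
TCP in lid mm [ 0.7453 53.7234 66.3543] rot err [-0.0003 -0.0033  0.0042] F lid [-0.6    -1.3573  0.2006]
t 4.7 w -0.00017142624645381707 force [-0.8811 -1.2063 -0.1046] N 1 row d [-0.0016 -0.0008  0.0464] r [ 0.0003  0.0033 -0.0042] |d| 0.04639231146688737 |r| 0.005299307403565524
```

View pics/b.png

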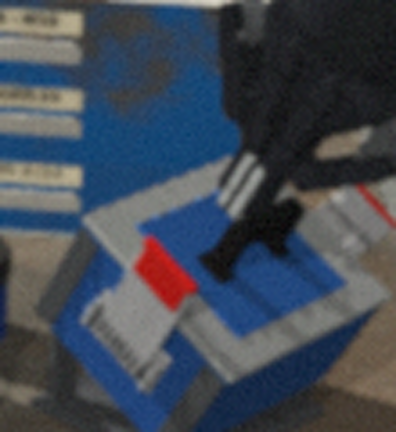

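The right clip now lies open, with its red edge at (375,210). The fingertip is above the left gap at (235,205).

To row units: 0.025 m / 0.2 = 0.125, 0.02 m / 0.2 = 0.1.

```bash
echo '[[0, [-0.01, 0, 0.1], [0, 0, 0]], [0, [0, 0, 0.125], [0, 0, 0]], [0, [0, 0, 0], [0, 0, 0]]]' | python3 nudge.py; python3 -c "
from go import *
here()"
echo '[[0, [0.05, 0, 0], [0, 0, 0]], [0, [0.05, 0, 0], [0, 0, 0]], [0, [0.04, 0, 0], [0, 0, 0]], [0, [0.04, 0, 0], [0, 0, 0]], [0, [0.04, 0, 0], [0, 0, 0]], [0, [0.04, 0, 0], [0, 0, 0]], [0, [0, 0, 0], [0, 0, 0]]]' | python3 nudge.py;  python3 -c "
from go import *
here()"
```

```text
time: 5.12
position: [0.5839, 0.1318, 0.1293]
eef_rot: [0.754, 0.611, 0.151, 0.188]
force: [-0.5, 0.2, 0.4]
gripper_width: 0.0
finger_force: 0.0
TCP in lid mm [ 0.5001 49.508  20.4588] rot err [ 0.0012 -0.0057  0.0062] F lid [-0.2507  0.0635  0.5765]
time: 6.0
position: [0.5949, 0.1857, 0.1305]
eef_rot: [0.753, 0.612, 0.153, 0.188]
force: [-0.5, -0.7, -0.3]
gripper_width: -0.0
finger_force: 0.0
TCP in lid mm [  1.1994 104.4644  21.4543] rot err [-0.0008 -0.0023  0.0042] F lid [-0.484  -0.7418 -0.0969]
```

To row units: -0.055 m / 0.2 = -0.275, -0.05 m / 0.2 = -0.25.

```bash
echo '[[0.06, [0, 0, -0.275], [0, 0, 0]], [0.06, [-0.25, 0, -0.015], [0, 0, 0]], [0.06, [-0.25, 0, 0], [0, 0, 0]], [0.06, [-0.02, 0, 0], [0, 0, 0]], [0.06, [0, 0, 0], [0, 0, 0]]]' | python3 nudge.py
python3 - <<'E'
from go import *
here();lid(0,0,.016,1);out=[]
for n,(u0,v0) in {"top":(340,180),"side":(315,140)}.items():
    c=imaging.camera(n);out.append(cv2.resize(np.ascontiguousarray(c["image"][v0:v0+120,u0:u0+110,::-1]),None,fx=3.6,fy=3.6,interpolation=cv2.INTER_CUBIC))
cv2.imwrite("pics/c.png",np.hstack(out))
E
```

```text
time: 6.62
position: [0.5471, 0.0883, 0.182]
eef_rot: [0.753, 0.612, 0.153, 0.188]
force: [0.8, 0.3, 0.7]
gripper_width: 0.0598
finger_force: 0.0
TCP in lid mm [ 1.1219 -0.4131 79.8664] rot err [-0.0015 -0.0034  0.0056] F lid [1.0189 0.425  0.2609]
t 6.625 w 0.05977496603144463 force [0.8461 0.2621 0.7087] N 1 row d [ 0.0006 -0.0012  0.0639] r [ 0.0015  0.0034 -0.0056] |d| 0.06387755140346821 |r| 0.006704970353108549
```

View pics/c.png

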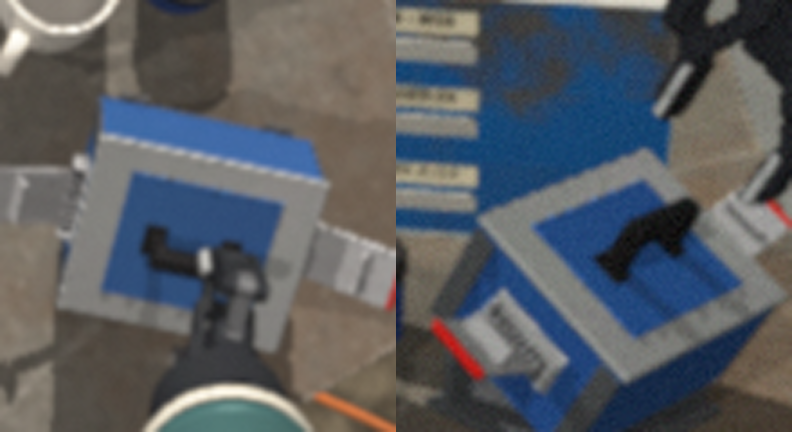

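Run:
```python
from go import *
s=arm.get_state();C={n:dict(np.load(n+"0.npz")) for n in("top","side")};Rt=R.from_quat(s["eef_rot"])
for n,o in {"top":(340,180),"side":(315,140)}.items():
  for l in ([0,.03,-.006],[0,-.03,-.006],[-.011,.03,-.006],[.011,.03,-.006],[.011,.03,-.036]):
    print(n,l,(proj(C[n],s["position"]+Rt.apply(l))-o)*3.6+([0,0] if n=="top" else [396,0]))
  for l in ([0,.02,.033],[0,-.02,.033]): print(n,"bar",l,(proj(C[n],O+RL.apply(l))-o)*3.6+([0,0] if n=="top" else [396,0]))
```

```text
top [0, 0.03, -0.006] [[210.0385 258.6778]]
top [0, -0.03, -0.006] [[184.5252 344.5445]]
top [-0.011, 0.03, -0.006] [[227.8581 262.4048]]
top [0.011, 0.03, -0.006] [[192.2024 254.9479]]
top [0.011, 0.03, -0.036] [[195.6304 276.9176]]
top bar [0, 0.02, 0.033] [[161.2033 259.6832]]
top bar [0, -0.02, 0.033] [[222.6776 272.2186]]
side [0, 0.03, -0.006] [[670.1801 114.5436]]
side [0, -0.03, -0.006] [[745.734 191.758]]
side [-0.011, 0.03, -0.006] [[682.5728 109.7474]]
side [0.011, 0.03, -0.006] [[657.6102 119.4085]]
side [0.011, 0.03, -0.036] [[683.7738  78.6241]]
side bar [0, 0.02, 0.033] [[641.7919 230.1857]]
side bar [0, -0.02, 0.033] [[685.8017 210.3628]]
```

Both clips are open. I'll shift 3 mm to +y, since the range data puts the bar slightly left, then descend and grip.

To row units: 0.025 m / 0.2 = 0.125, 0.02 m / 0.2 = 0.1, -0.005 rad / 6.2832 = -0.0008.

```bash
echo '[[0.06, [0.015, -0.005, 0.125], [0, 0.0005, -0.0008]], [0.06, [0, 0, 0.1], [0, 0, 0]], [0.06, [0, 0, 0.09], [0, 0, 0]], [0.06, [0, 0, 0], [0, 0, 0]]]' | python3 nudge.py 60; python3 -c "
from go import *
here()"
echo '[[0, [0, 0, 0], [0, 0, 0]], [0, [0, 0, 0], [0, 0, 0]], [0, [0, 0, 0], [0, 0, 0]], [0, [0, 0, 0], [0, 0, 0]]]' | python3 nudge.py 60;  python3 -c "
from go import *
here()"
```

```text
time: 7.22
position: [0.5755, 0.0866, 0.1244]
eef_rot: [0.751, 0.615, 0.153, 0.187]
force: [-0.1, 0.1, -0.1]
gripper_width: 0.06
finger_force: 0.0
TCP in lid mm [-1.1085  3.5408 15.8038] rot err [ 0.0012  0.0001 -0.0015] F lid [-0.1133  0.1297 -0.0233]
time: 7.72
position: [0.5758, 0.0857, 0.1265]
eef_rot: [0.751, 0.614, 0.154, 0.188]
force: [-7.0, 0.8, 9.9]
gripper_width: 0.0126
finger_force: 58.7
TCP in lid mm [ 0.3081  2.7286 17.424 ] rot err [-0.002  -0.0001  0.0002] F lid [-1.5411 -0.6538 12.0287]
```

To row units: -0.03 m / 0.2 = -0.15, -0.025 m / 0.2 = -0.125.

```bash
echo '[[0, [0, 0, -0.05], [0, 0, 0]], [0, [0, 0, -0.075], [0, 0, 0]], [0, [0, 0, -0.1], [0, 0, 0]], [0, [0, 0, -0.125], [0, 0, 0]], [0, [0, 0, -0.15], [0, 0, 0]], [0, [0, 0, 0], [0, 0, 0]]]' | python3 nudge.py 80
python3 - <<'E'
from go import *
here()
c=imaging.camera("side");cv2.imwrite("pics/d.png",c["image"][60:420,220:580,::-1])
M=R.from_euler("Z",.035)
plan(np.array([.414,.3375,.15]),M*FL,8);plan(np.array([.414,.3375,.15]),M*FL,12)
E
```

```text
time: 8.48
position: [0.5296, 0.0952, 0.216]
eef_rot: [0.751, 0.614, 0.154, 0.189]
force: [0.7, -0.9, -2.3]
gripper_width: 0.0124
finger_force: 78.6
TCP in lid mm [  0.6659   2.798  118.5149] rot err [-0.0041  0.0001 -0.0001] F lid [-0.2727 -0.7625 -2.459 ]
t 8.525 w 0.012764543480046473 force [-0.1701 -0.5017 -3.4667] N 8 row d [ 0.029  -0.019   0.0028] r [ 0.0611  0.0073 -0.0288] |d| 0.03481822180752915 |r| 0.0679794213961278
[[0.5203 0.1262 0.2032]
 [0.4829 0.2191 0.174 ]
 [0.433  0.3086 0.1541]]
t 8.525 w 0.012764543480046473 force [-0.1701 -0.5017 -3.4667] N 12 row d [ 0.0194 -0.0126  0.002 ] r [ 0.0408  0.0049 -0.0192] |d| 0.023213559712387297 |r| 0.0453196142640852
[[0.5236 0.1157 0.207 ]
 [0.5012 0.1782 0.1859]
 [0.4728 0.2393 0.1687]
 [0.4391 0.2989 0.1558]]
```

View pics/d.png

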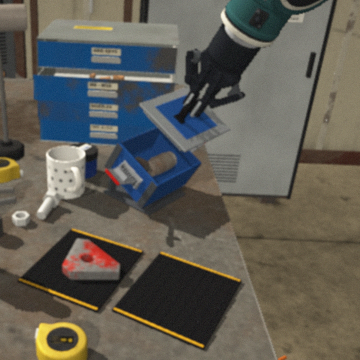

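The lid is in the gripper at (185,115), clear of the crate. I'll carry it over the near mat while levelling it.

Run:
```python
from go import *
M=R.from_euler("Z",.035)
plan(np.array([.414,.3375,.19]),M*FL,8)
```

```text
t 8.525 w 0.012764543480046473 force [-0.1701 -0.5017 -3.4667] N 8 row d [ 0.0289 -0.0177 -0.0021] r [ 0.0611  0.0073 -0.0288] |d| 0.03394943010333311 |r| 0.0679794213961278
[[0.5192 0.1263 0.2082]
 [0.4804 0.2193 0.194 ]
 [0.4319 0.3087 0.1892]]
```

To row units: 0.029 m / 0.2 = 0.145, -0.018 m / 0.2 = -0.09, 0.061 rad / 6.2832 = 0.0097.

```bash
echo '[[0, [0.145, -0.09, -0.02], [0.0097, 0.0011, -0.0046]], [0, [0.145, -0.09, -0.01], [0.0097, 0.0011, -0.0046]], [0, [0.145, -0.09, -0.01], [0.0097, 0.0011, -0.0046]], [0, [0.145, -0.09, -0.01], [0.0097, 0.0011, -0.0046]], [0, [0.145, -0.09, -0.01], [0.0097, 0.0011, -0.0046]], [0, [0.145, -0.09, -0.01], [0.0097, 0.0011, -0.0046]], [0, [0.145, -0.09, -0.01], [0.0097, 0.0011, -0.0046]], [0, [0.145, -0.09, -0.01], [0.0097, 0.0011, -0.0046]]]' | python3 nudge.py
echo '[[0, [0, 0, 0], [0, 0, 0]], [0, [0, 0, 0], [0, 0, 0]]]' | python3 nudge.py
python3 - <<'E'
from go import *
M=R.from_euler("Z",.035)
plan(np.array([.414,.3375,.07]),M*FL,4)
for n in("top","side"):
    np.savez(n+"1.npz",**imaging.camera(n))
c=dict(np.load("top1.npz"));s=dict(np.load("side1.npz"))
f=lambda c,u,v:cv2.resize(np.ascontiguousarray(c["image"][v:v+150,u:u+150,::-1]),(400,400),interpolation=cv2.INTER_CUBIC)
cv2.imwrite("pics/e.png",np.hstack([f(c,210,220),f(s,320,240)]))
E
```

```text
time: 9.52
position: [0.4101, 0.339, 0.1884]
eef_rot: [0.694, 0.72, -0.003, -0.0]
force: [-0.4, -0.6, -2.5]
gripper_width: 0.0121
finger_force: 78.5
time: 9.78
position: [0.4108, 0.338, 0.1887]
eef_rot: [0.694, 0.719, -0.002, 0.001]
force: [0.0, -0.0, -3.7]
gripper_width: 0.0125
finger_force: 78.5
t 9.775 w 0.01252180478782027 force [ 0.0213 -0.0028 -3.6741] N 4 row d [-0.0001  0.0008  0.0297] r [-0.0004  0.0008  0.0001] |d| 0.02968282209900639 |r| 0.0009032040186238186
[[0.4116 0.3378 0.159 ]
 [0.414  0.3375 0.07  ]]
```

View pics/e.png

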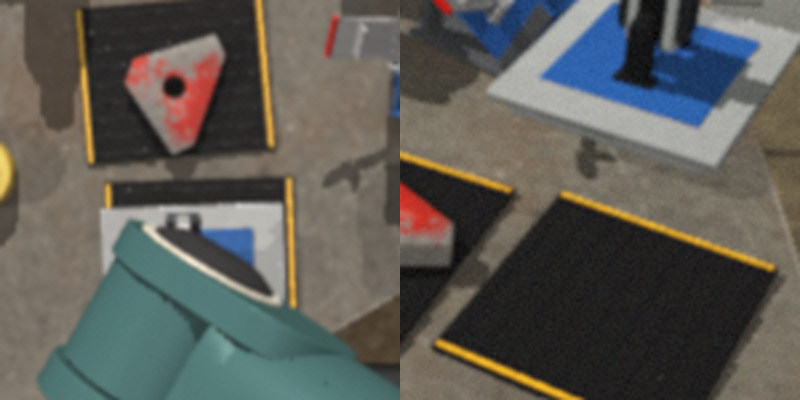

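The lid is level over the mat. Its far corners are at (103,207) and (285,204) in the top crop, and its left-edge corners at (488,92) and (720,165) in the side crop.

Run:
```python
from go import *
c=dict(np.load("top1.npz"));s=dict(np.load("side1.npz"));p=arm.get_state()["position"]
R0=R.from_euler("Z",.035)
for z in(.175,.179):
    print(z,"top",R0.inv().apply(ontoz(c,[[248.6,297.6],[316.9,296.5]],z)-p)*1e3,"side",R0.inv().apply(ontoz(s,[[353,274.5],[440,301.9]],z)-p)*1e3)
```

```text
0.175 top [[ 62.5226  69.6279 -14.1989]
 [ 59.5193 -79.8479 -14.1989]] side [[ 58.5069  77.5375 -14.1989]
 [-64.803   75.5994 -14.1989]]
0.179 top [[ 62.7353  69.1896 -10.1989]
 [ 59.7428 -79.7442 -10.1989]] side [[ 55.7558  83.3845 -10.1989]
 [-66.219   81.4674 -10.1989]]
```

To row units: 0.04 m / 0.2 = 0.2, 0.002 m / 0.2 = 0.01.

```bash
echo '[[0, [0.005, 0.015, 0.15], [0, 0, 0]], [0, [0, 0.01, 0.2], [0, 0, 0]], [0, [0, 0, 0.2], [0, 0, 0]], [0, [0, 0, 0.125], [0, 0, 0]], [0, [0, 0, 0.04], [0, 0, 0]], [0, [0, 0, 0], [0, 0, 0]]]' | python3 nudge.py
python3 -c "
from go import *
M=R.from_euler('Z',.035)
plan(np.array([.416,.3395,.031]),M*FL,1)"
```

```text
time: 10.62
position: [0.4156, 0.3395, 0.0471]
eef_rot: [0.694, 0.72, -0.001, 0.001]
force: [0.5, -1.2, -1.3]
gripper_width: 0.0127
finger_force: 78.4
t 10.625 w 0.012656342492852137 force [ 0.4514 -1.16   -1.2884] N 1 row d [0.0001 0.0004 0.0161] r [-0.0007  0.0022  0.0008] |d| 0.016058028612159003 |r| 0.0024400848784435505
```

To row units: 0.006 m / 0.2 = 0.03, 0.004 m / 0.2 = 0.02.

```bash
echo '[[0, [0, 0, 0.03], [0, 0, 0]], [0, [0, 0, 0.02], [0, 0, 0]], [0, [0, 0, 0.015], [0, 0, 0]], [0, [0, 0, 0], [0, 0, 0]]]' | python3 nudge.py; echo '[[0, [0, 0, 0.01], [0, 0, 0]], [0, [0, 0, 0], [0, 0, 0]]]' | python3 nudge.py
```

```text
time: 11.12
position: [0.4153, 0.3395, 0.0337]
eef_rot: [0.694, 0.72, -0.001, 0.0]
force: [0.0, -0.1, -2.2]
gripper_width: 0.0122
finger_force: 78.5
time: 11.38
position: [0.4155, 0.3396, 0.0323]
eef_rot: [0.694, 0.72, -0.001, 0.001]
force: [-3.1, -3.4, 11.1]
gripper_width: 0.0121
finger_force: 80.3
```

In contact with the mat, so release and retreat.

To row units: -0.06 m / 0.2 = -0.3, -0.05 m / 0.2 = -0.25.

```bash
echo '[[0.05, [0, 0, 0], [0, 0, 0]], [0.05, [0, 0, 0], [0, 0, 0]], [0.05, [0, 0, 0], [0, 0, 0]], [0.05, [0, 0, -0.15], [0, 0, 0]], [0.05, [0, 0, -0.25], [0, 0, 0]], [0.05, [0, 0, -0.3], [0, 0, 0]], [0.05, [0, 0, -0.3], [0, 0, 0]], [0.05, [0, 0, 0], [0, 0, 0]]]' | python3 nudge.py 20
echo '[[0.05, [-0.3, 0, 0], [0, 0, 0]], [0.05, [-0.3, 0, 0], [0, 0, 0]], [0.05, [-0.3, 0, 0], [0, 0, 0]], [0.05, [-0.3, 0, 0], [0, 0, 0]], [0.05, [-0.3, 0, 0], [0, 0, 0]], [0.05, [-0.3, 0, 0], [0, 0, 0]], [0.05, [0, 0, 0], [0, 0, 0]]]' | python3 nudge.py
python3 - <<'E'
from go import *
for n in("top","side"): np.savez(n+"2.npz",**imaging.camera(n))
c=dict(np.load("top2.npz"));s=dict(np.load("side2.npz"))
f=lambda c,u,v:cv2.resize(np.ascontiguousarray(c["image"][v:v+150,u:u+150,::-1]),(400,400),interpolation=cv2.INTER_CUBIC)
cv2.imwrite("pics/f.png",np.hstack([f(c,210,220),f(s,320,270)]))
E
```

```text
time: 12.38
position: [0.4167, 0.3413, 0.2358]
eef_rot: [0.694, 0.72, 0.002, 0.001]
force: [0.1, 0.9, -1.4]
gripper_width: 0.0499
finger_force: 0.0
time: 13.25
position: [0.428, -0.0238, 0.2318]
eef_rot: [0.697, 0.717, -0.002, 0.0]
force: [0.0, 1.1, 0.5]
gripper_width: 0.0497
finger_force: 0.0
```

View pics/f.png

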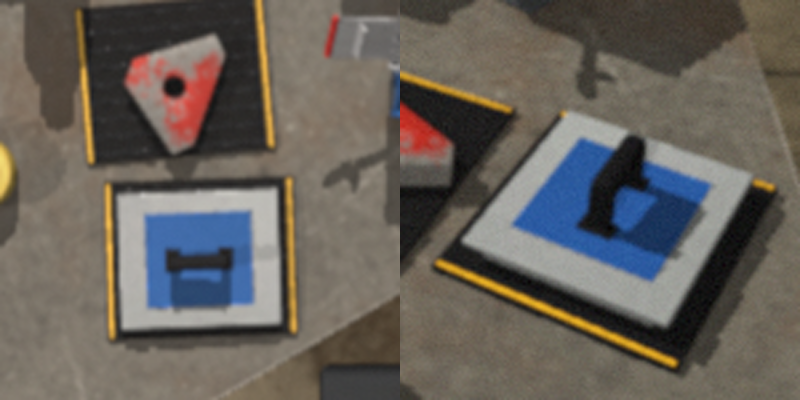

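The lid lies flat, handle up. Its centre is at (201,259) in the top crop and the mat's is at (200,259), so it is within about 2 mm of the middle. The magnet has not moved.

```bash
python3 -c "
from bench import arm, imaging, workorder
print(workorder.hand_in())"
```

```text
the job is handed in; nothing more can be done
None
```

I opened both clips, lifted the lid off, and laid it flat, handle up, within about 2 mm of the middle of the near mat. The arm went nowhere near the magnet, tape measure, blue tin or mug, and the job was handed in about 13 s into the 59 s allowed; no verdict came back.

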